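Set a gas chamber's vent shutter half open

TASK

Two clear gas chambers stand on the bench, each with a sliding metal vent shutter on its lid, both shut. On the chamber whose shutter has the flat bar handle, slide the shutter along its rails by one click, into its middle stop, so that the vent is left half open, and let go of it. Leave the other shutter, the smaller one with the round knob, shut.

Things in the scene. Friction and masses are not known exactly. Their poses are not given: they have to be found in the camera images.
- wide_handle (a point): Grip point of the wide shutter's handle, an upright flat bar of black plastic: 12 mm thick along the slide (y of this point), 44 mm wide across it (x), 34 mm high above the shutter's plate. The point is in the middle of the bar, 10 mm below its top and 24 mm above the plate. z is up; +y is the direction in which the shutter slides open. It moves with the shutter.
- wide_shutter (a joint): Slide of the wide shutter (bar handle), in m: 0 shut, 0.045 half open (middle stop), 0.090 fully open (end of track). A sprung detent holds it at each stop: about 5 N frees it, and once let go it is drawn into the nearest stop, to rest within about 3 mm of it. It starts within 6 mm of 0. Plate: aluminium, 92 mm across, 82 mm along the slide, 5 mm thick.
- wide_chamber: The clear box with grey lid, fixed to the bench, that carries the wide shutter: 200 mm (x) by 280 mm (y) by 120 mm high, origin under its centre, z up. Rails 14 mm high run along y, 50 mm either side of the middle; shut, the plate covers the vent at the -y end and the track is empty at the +y end. A toothed bar 15 mm high on the plate, 38 mm to -x, and a 26 mm spring housing beyond make the stops.
- small_shutter (a joint): Slide of the other, smaller shutter (plate 66 by 56 mm, round black knob 28 mm in diameter), on a like chamber that stands beside the first, left or right of it by turns. In m: 0 shut, growing as it opens. It starts within 6 mm of 0 and is to stay shut.

How it is judged:
By the outcome, as a careful person would: the job done as asked, in the order asked, and still so for the second after the job is handed in, with the robot touching nothing.
It also fails if it takes over 32 s, if anything falls off the work surface, if the arm or the gripper's body presses on something with over 40 N, if the wrist force passes 120 N, or if a joint passes its speed limit or range.

ROBOT

A 7-joint arm with a two-finger parallel gripper is mounted at the origin on the work surface. World frame = base frame: x ahead of the robot, y to its left, z up, the work surface at z = 0. Lengths are in m, angles in rad, forces in N, time in s.
With the tool pointing down it reaches from about 0.425 to 0.95 m from the base axis. Payload 4.7 kg.
Tool frame: the origin (TCP) lies midway between the tips of the shut fingers; the grasp point (between the pads) lies 19 mm behind it; z points along the fingers, y is the line along which they close (so a half turn about z gives the same grasp; the last joint's range is limited). The gripper opens to 87 mm and grips with 3 to 60 N. Pads are 19 mm wide; open, the fingers measure 117 mm over their backs; the gripper's body (75 mm by 190 mm) begins 51 mm behind the grasp point.
Start: joints at [-1.19, 0.469, -0.049, 1.532, 0.024, 1.141, -0.082], TCP at [0.269, 0.619, 0.223] pointing down, gripper open.
Joint ranges: [-2.59, 2.59], [-0.33, 1.99], [-1.39, 1.29], [0.1, 2.45], [-1.04, 4.18], [0.21, 1.99], [-2.66, 2.66]. Speed limits (rad/s): [2.57, 2.57, 3.14, 3.14, 3.14, 3.14, 3.14].

INTERFACE

Orientations are given as a 3x3 rotation matrix whose columns are the frame's x, y, z axes.
In Python, from cell import readout, eyes, env, finder gives the robot as it stands.
- The arm moves only by the tool carry_out, never from a script. Its arguments are lists of equal length, an entry for each row: "slide": the shift along the tool's x, y, z in m, a list of three; "twist": the turn about the tool's z in rad; "gripper": the closure, from -1 (fully open) to 1 (shut). In form: {"slide": [[dx, dy, dz], ...], "twist": [twist, ...], "gripper": [gripper, ...]}. A call has 1 to 20 rows; each row shifts and turns the commanded pose from where the row before left it, along the tool's axes as they then stand; what a row does not reach is not made up. A row lasts 1/12 s, in which the tool goes at most 41.7 mm and 7.16 degrees, less where a joint would pass 70% of its speed; a pose out of reach is approached as far as the arm can. A call with a gripper value outside its range is refused whole. The fingers move at their own pace and stop on an object; the grip force is fixed at half the most. Time passes only in rows, so rows that do not move let the fingers close. It gives the time, the measured TCP pose, the force, the opening and the grip force at its end, in the units of the state.
- readout.read_state(): the state, without advancing time (a new reading comes with each control period).
- eyes.read_camera(name): name is "side" or "top"; returns a dict with "color" (384x512x3 uint8, red, green, blue), "intrinsics" (3x3 intrinsics, pixels), "xyz" and "attitude" of the camera in the world. Camera axes: x right, y down, z forward; pixel columns grow to the right and rows downward; lengths in m; the calibration is good to about 2 mm. A picture is of the moment at which its call begins. There is no depth.
- env.close_job(): hands the job in; it is judged then, once.
Trained networks look in the newest picture that a camera, given by its name, has taken for a name from the list of things; names that differ only in an ending like _2 or _b are one class to them, and where a whole thing is asked for, a point or a joint stands for the part that bears it (a point fixed in the world has none). Each returns a list of dicts, best first, with "score" (0 to 1); they miss things now and then, are a little off and sometimes report something else, mostly with a low value. They report only what shows in the picture. A call takes as long as a camera call.
- finder.search_frame(camera, target): "point" ([x, y, z] in m, in the coordinates of the camera as it stood for that picture, good to about 4 mm: the middle of the surface that is visible of it).
- finder.silhouettes(camera, target): "pixels" (384x512 bool, what is visible of it).
The state is a dict: "time_s": time; "joints": joint angles; "dq": joint speeds; "tau": joint torques, N m; "ee_pos": TCP position; "tool_rot": TCP orientation; "contact_force": force on the tool from outside, world axes, zero at the start; "moment": the same for the moment, N m; "grip_width": opening from 0.0 (shut) to 1.0 (fully open); "finger_force": force on a finger pad.
Only numpy, scipy, OpenCV 4.12 (cv2) and the standard library are available. Lean on these libraries where they do the work, as an engineer would, in place of code of your own. Each camera call takes 0.05 s, during which the arm holds its last target. There are 200 camera calls.

## Working session

There is one attempt and no reset: what is moved stays moved. The work goes in short steps, Python scripts to look and compute and a tool call to move; the robot and the scene stay as the last step left them, time stands still between calls to the robot, and variables do not carry over. Pictures are saved under pics/ and viewed, at most 10 in all, crops included, and the job is handed in when it is done.

Besides the shell and the picture viewer there is one more tool, called after "Request:" by a JSON object that holds its "name" and its "arguments", one argument or row to a line. carry_out: Moves the arm, as the interface text tells. Its arguments: {"type":"object","properties":{"slide":{"type":"array","items":{"type":"array","items":{"type":"number"}}},"twist":{"type":"array","items":{"type":"number"}},"gripper":{"type":"array","items":{"type":"number"}}},"required":["slide","twist","gripper"]}

```bash
mkdir -p pics; cat > h.py <<'E'
import numpy as np, cv2
from cell import readout, eyes, env, finder
def look(cam):
    c=eyes.read_camera(cam); return c,np.array(c["intrinsics"]),np.array(c["xyz"]),np.array(c["attitude"])
def save(c,n): cv2.imwrite(f"pics/{n}.png",cv2.cvtColor(c["color"],cv2.COLOR_RGB2BGR))
def find(cam,t):
    c,K,p,R=look(cam); return c,[(round(d["score"],2),np.round(p+R@np.array(d["point"]),4)) for d in finder.search_frame(cam,t)[:3]]
def onplane(K,p,R,uv,z):
    d=R@np.linalg.solve(K,[uv[0],uv[1],1]); return p+d*(z-p[2])/d[2]
E
python3 - <<'E'
from h import *
for cam in("top","side"):
    for t in("wide_handle","wide_shutter","small_shutter","wide_chamber"):
        c,r=find(cam,t); print(cam,t,r)
    save(c,cam+"0"); print(c["xyz"],np.round(c["attitude"],3).tolist())
s=readout.read_state(); print(s)
E
```

```text
top wide_handle [(0.59, array([0.4416, 0.1848, 0.1275]))]
top wide_shutter [(0.56, array([0.4436, 0.1798, 0.1222]))]
top small_shutter [(0.58, array([ 0.5685, -0.2812,  0.1249]))]
top wide_chamber [(0.93, array([0.4618, 0.2332, 0.1164]))]
[ 0.4899507  -0.03429505  0.82157938] [[-0.0, -0.997, 0.073], [-1.0, -0.002, -0.024], [0.024, -0.073, -0.997]]
side wide_handle [(0.82, array([0.4431, 0.1976, 0.125 ]))]
side wide_shutter [(0.91, array([0.4465, 0.1951, 0.1268]))]
side small_shutter [(0.88, array([ 0.5609, -0.2754,  0.1231])), (0.49, array([0.4722, 0.2578, 0.1191]))]
side wide_chamber [(0.73, array([0.4731, 0.2572, 0.1188]))]
[0.45623028 0.61466171 0.84853907] [[-0.99, -0.109, 0.087], [-0.139, 0.727, -0.672], [0.01, -0.678, -0.735]]
{'time_s': 0.8, 'joints': array([-1.18992408,  0.46856338, -0.04861597,  1.53248702,  0.02406233,
        1.14100338, -0.08229278]), 'dq': array([ 2.44307906e-05, -1.88302857e-03, -1.73445773e-03, -2.30216998e-03,
       -1.57818739e-03,  1.53365720e-03, -1.59129636e-03]), 'tau': array([-1.40944526e-04, -5.07777214e+01, -8.11688346e-02, -2.36449456e+01,
       -6.13130908e-02,  3.11026757e-02,  2.06351348e-05]), 'ee_pos': array([0.26886796, 0.61916542, 0.22260311]), 'tool_rot': array([[-9.17217740e-01,  3.98386267e-01, -2.92714540e-05],
       [ 3.98386259e-01,  9.17217732e-01,  1.42442573e-04],
       [ 8.35954616e-05,  1.18989510e-04, -9.99999989e-01]]), 'contact_force': array([-0.0473399 , -0.32090166, -0.90470947]), 'moment': array([0.06568843, 0.00651343, 0.01598389]), 'finger_force': 0.0, 'grip_width': 0.996710998646499}
```

View pics/top0.png

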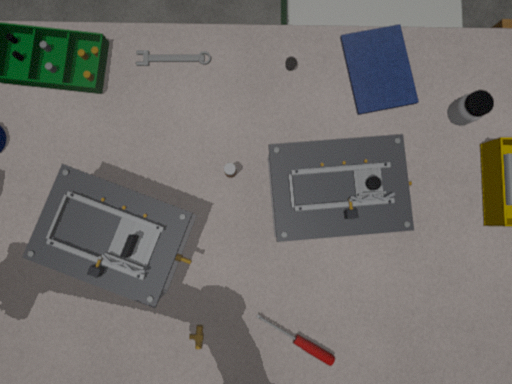

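View pics/side0.png

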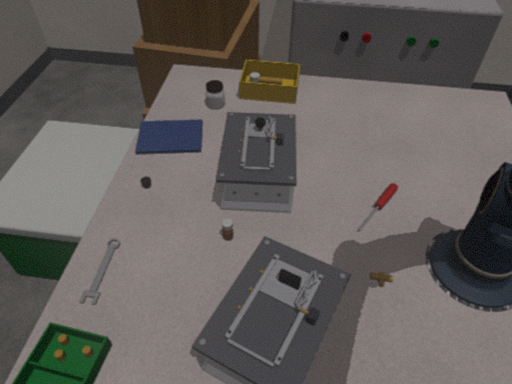

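The top view shows the wide chamber at lower left. Its lid corners are at (66,168), (189,214), (152,302) and (31,254), the bar handle is at (131,244), and the empty track runs up-left from it. The small knob is on the right chamber at (373,183). The side view agrees, with the bar at (290,279).

```bash
python3 - <<'E'
from h import *
c,K,p,R=look("top")
# lid / slide direction
m=[d["pixels"] for d in finder.silhouettes("top","wide_chamber")][:1][0].astype(np.uint8)
print("ch rect",cv2.minAreaRect(cv2.findNonZero(m)))
L=[(66,168),(189,214),(152,302),(31,254)]
W=[onplane(K,p,R,u,.12)[:2] for u in L]
for a,b in((0,1),(3,2),(0,3),(1,2)):
    d=W[a]-W[b]; print(np.round(d,3),np.linalg.norm(d).round(3),np.degrees(np.arctan2(d[1],d[0])).round(1))
print("cent",np.mean(W,0))
x0,y0=0,150; cr=c["color"][150:315,15:205]
cv2.imwrite("pics/t1.png",cv2.cvtColor(cv2.resize(cr,None,fx=4,fy=3.6,interpolation=cv2.INTER_CUBIC)[:600,:800],cv2.COLOR_RGB2BGR))
def dark(c,K,p,R,ctr,thr,r=22):
    g=c["color"].max(2); mk=np.zeros_like(g); mk[ctr[1]-r:ctr[1]+r,ctr[0]-r:ctr[0]+r]=1
    b=((g<thr)&(mk>0)).astype(np.uint8); n,l,st,ce=cv2.connectedComponentsWithStats(b)
    for i in range(1,n):
        if st[i,4]>25:
            rc=cv2.minAreaRect(cv2.findNonZero((l==i).astype(np.uint8)))
            print(thr,st[i],ce[i].round(1),rc,"z.155",onplane(K,p,R,ce[i],.155).round(4),"z.145",onplane(K,p,R,ce[i],.145).round(4))
for t in(35,50): dark(c,K,p,R,(131,244),t)
c,K,p,R=look("side"); print("side")
for t in(35,50): dark(c,K,p,R,(290,279),t)
cv2.imwrite("pics/s1.png",cv2.cvtColor(cv2.resize(c["color"][230:380,200:355],None,fx=4,fy=4,interpolation=cv2.INTER_CUBIC),cv2.COLOR_RGB2BGR))
E
```

```text
ch rect ((114.43012237548828, 237.668701171875), (159.74606323242188, 103.31477355957031), 20.70903968811035)
[0.092 0.247] 0.263 69.6
[0.094 0.238] 0.256 68.5
[ 0.171 -0.061] 0.181 -19.8
[ 0.172 -0.07 ] 0.186 -22.1
cent [0.46452257 0.23227574]
50 [122 235  16  22 183] [129.8 245.2] ((129.6449737548828, 245.35206604003906), (8.692309379577637, 24.000001907348633), 22.61986541748047) z.155 [0.4448 0.1809 0.155 ] z.145 [0.4441 0.1841 0.145 ]
side
35 [280 273  20  16 115] [289.8 280.2] ((289.5000305175781, 279.0000305175781), (21.466251373291016, 10.28591251373291), 26.56505012512207) z.155 [0.443  0.1951 0.155 ] z.145 [0.4428 0.189  0.145 ]
50 [279 270  22  19 255] [289.2 278.7] ((289.1194763183594, 278.82440185546875), (23.1180419921875, 11.73362922668457), 24.775142669677734) z.155 [0.4446 0.192  0.155 ] z.145 [0.4444 0.1859 0.145 ]
```

View pics/t1.png

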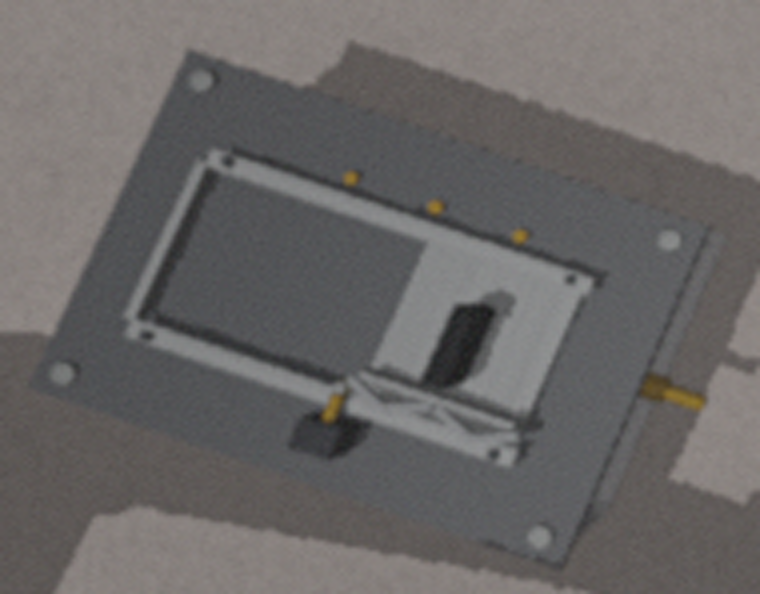

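View pics/s1.png

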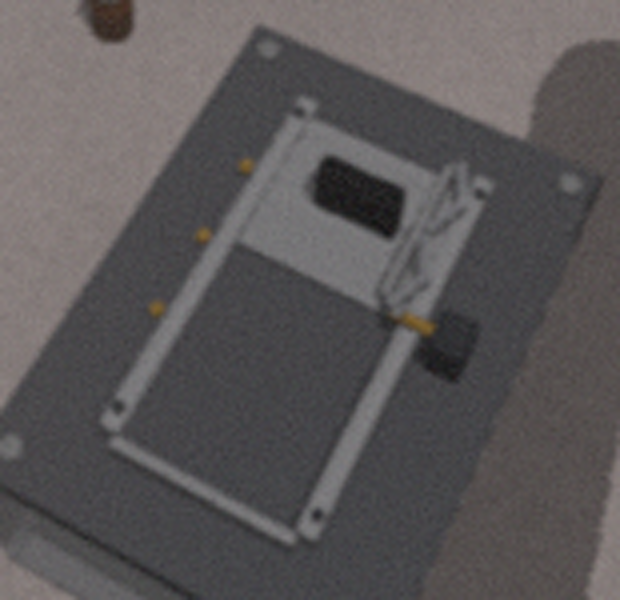

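The bar's centre is about (0.444, 0.185) and its grip height about z = 0.15. Both cameras agree, and it sits on the chamber's midline as it should. The slide direction is about 69.2° in the world. I'm moving above it with the tool's y axis along the slide.

Request:
{"name": "carry_out", "arguments": {
  "slide": [
    [0,0,0],
    [-0.0177,-0.0191,0],
    [-0.0177,-0.0191,0],
    [-0.0177,-0.0191,0],
    [-0.0177,-0.0191,0],
    [-0.0177,-0.0191,0],
    [-0.0177,-0.0191,0],
    [-0.0177,-0.0191,0],
    [-0.0177,-0.0191,0],
    [-0.0177,-0.0191,0],
    [-0.0177,-0.0191,0],
    [-0.0177,-0.0191,0],
    [-0.0177,-0.0191,0],
    [-0.0177,-0.0191,0],
    [-0.0177,-0.0191,0],
    [-0.0177,-0.0191,0],
    [-0.0177,-0.0191,0],
    [-0.0177,-0.0191,0],
    [-0.0177,-0.0191,0],
    [0,0,0]
  ],
  "twist": [-0.047,0,0,0,0,0,0,0,0,0,0,0,0,0,0,0,0,0,0,0],
  "gripper": [-1,-1,-1,-1,-1,-1,-1,-1,-1,-1,-1,-1,-1,-1,-1,-1,-1,-1,-1,-1]
}}

```text
time_s: 2.62
ee_pos: [0.4468, 0.1791, 0.2229]
tool_rot: [[-0.932, 0.363, 0.001], [0.363, 0.932, -0.002], [-0.002, -0.001, -1.0]]
contact_force: [0.8, -0.7, -0.1]
grip_width: 0.999
finger_force: 0.0
```

Request:
{"name": "carry_out", "arguments": {
  "slide": [
    [0,0,0],
    [0,0,0],
    [0,0,0]
  ],
  "twist": [0,0,0],
  "gripper": [-0.3,-0.3,-0.3]
}}

```text
time_s: 2.87
ee_pos: [0.4443, 0.1859, 0.2226]
tool_rot: [[-0.936, 0.353, -0.0], [0.353, 0.936, 0.001], [0.0, 0.0, -1.0]]
contact_force: [-0.9, 0.6, -0.7]
grip_width: 0.855
finger_force: 0.0
```

```bash
python3 - <<'E'
from h import *
c,r=find("side","wide_handle");print(r)
cv2.imwrite("pics/s2.png",cv2.cvtColor(cv2.resize(c["color"][170:370,180:440],None,fx=3,fy=3,interpolation=cv2.INTER_CUBIC)[:600,:800],cv2.COLOR_RGB2BGR))
s=readout.read_state();print(s["ee_pos"],s["tool_rot"][:,1],s["grip_width"])
E
```

```text
[(0.87, array([0.4352, 0.1996, 0.1253]))]
[0.44433006 0.18579096 0.22249774] [3.52776870e-01 9.35707455e-01 1.96410324e-04] 0.7692504178128269
```

View pics/s2.png

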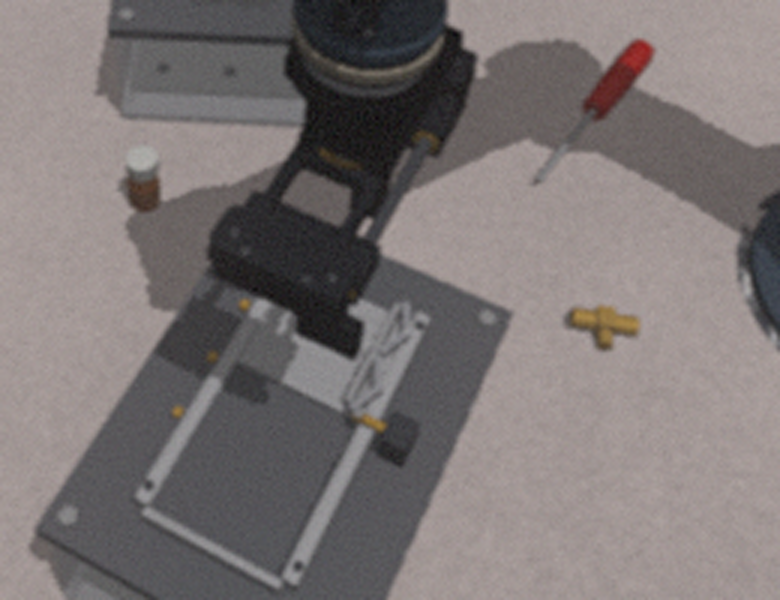

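The fingers are aligned over the handle: the near finger is at about (330,330) in the crop, on the open side of the bar. The pose has settled on target, so I'm descending and closing.

Request:
{"name": "carry_out", "arguments": {
  "slide": [
    [0,0,0.01],
    [0,0,0.01],
    [0,0,0.01],
    [0,0,0.01],
    [0,0,0.01],
    [0,0,0.01],
    [0,0,0.01],
    [0,0,0.01],
    [0,0,0.01],
    [0,0,0],
    [0,0,0],
    [0,0,0],
    [0,0,0]
  ],
  "twist": [0,0,0,0,0,0,0,0,0,0,0,0,0],
  "gripper": [-0.3,-0.3,-0.3,-0.3,-0.3,-0.3,-0.3,-0.3,-0.3,-0.3,-0.3,-0.3,-0.3]
}}

```text
time_s: 4.05
ee_pos: [0.4453, 0.1849, 0.1331]
tool_rot: [[-0.935, 0.355, 0.001], [0.355, 0.935, 0.001], [-0.001, 0.001, -1.0]]
contact_force: [-0.4, 0.0, -0.0]
grip_width: 0.651
finger_force: 0.0
```

Request:
{"name": "carry_out", "arguments": {
  "slide": [
    [0,0,0],
    [0,0,0],
    [0,0,0],
    [0,0,0],
    [0,0,0],
    [0,0,0],
    [0,0,0],
    [0,0,0],
    [0,0,0],
    [0,0,0]
  ],
  "twist": [0,0,0,0,0,0,0,0,0,0],
  "gripper": [1,1,1,1,1,1,1,1,1,1]
}}

```text
time_s: 4.88
ee_pos: [0.4448, 0.1848, 0.1326]
tool_rot: [[-0.935, 0.355, 0.0], [0.355, 0.935, 0.0], [-0.0, 0.0, -1.0]]
contact_force: [1.3, -0.4, -0.7]
grip_width: 0.139
finger_force: 30.0
```

The grip measures 12.1 mm at 30 N, which matches the bar's thickness. I'm sliding 45 mm along +y.

Request:
{"name": "carry_out", "arguments": {
  "slide": [
    [0,0.003,0],
    [0,0.003,0],
    [0,0.003,0],
    [0,0.003,0],
    [0,0.003,0],
    [0,0.003,0],
    [0,0.003,0],
    [0,0.003,0],
    [0,0.003,0],
    [0,0.003,0],
    [0,0.003,0],
    [0,0.003,0],
    [0,0.003,0],
    [0,0.003,0],
    [0,0.003,0],
    [0,0,0],
    [0,0,0],
    [0,0,0],
    [0,0,0]
  ],
  "twist": [0,0,0,0,0,0,0,0,0,0,0,0,0,0,0,0,0,0,0],
  "gripper": [1,1,1,1,1,1,1,1,1,1,1,1,1,1,1,1,1,1,1]
}}

```text
time_s: 6.47
ee_pos: [0.4607, 0.227, 0.1325]
tool_rot: [[-0.935, 0.355, 0.0], [0.355, 0.935, 0.001], [0.0, 0.001, -1.0]]
contact_force: [-1.3, 0.5, 0.3]
grip_width: 0.136
finger_force: 30.0
```

It moved 45.1 mm, the bar is still held and the side force is near zero. I'm releasing and rising.

Request:
{"name": "carry_out", "arguments": {
  "slide": [
    [0,0,0],
    [0,0,0],
    [0,0,0],
    [0,0,0],
    [0,0,0],
    [0,0,0],
    [0,0,0],
    [0,0,0],
    [0,0,0],
    [0,0,-0.005],
    [0,0,-0.01],
    [0,0,-0.015],
    [0,0,-0.02],
    [0,0,-0.02],
    [0,0,-0.02],
    [0,0,-0.02],
    [0,0,0],
    [0,0,0]
  ],
  "twist": [0,0,0,0,0,0,0,0,0,0,0,0,0,0,0,0,0,0],
  "gripper": [-0.3,-0.3,-0.3,-0.3,-0.3,-0.3,-0.3,-0.3,-0.3,-0.3,-0.3,-0.3,-0.3,-0.3,-0.3,-0.3,-0.3,-0.3]
}}

```text
time_s: 7.97
ee_pos: [0.4614, 0.2271, 0.2444]
tool_rot: [[-0.935, 0.355, 0.003], [0.355, 0.935, 0.002], [-0.002, 0.003, -1.0]]
contact_force: [-0.3, -0.0, -0.1]
grip_width: 0.65
finger_force: 0.0
```

Request:
{"name": "carry_out", "arguments": {
  "slide": [
    [0,0.03,0],
    [0,0.03,0],
    [0,0.03,0],
    [0,0.03,0],
    [0,0.03,0],
    [0,0.03,0],
    [0,0.03,0],
    [0,0,0],
    [0,0,0],
    [0,0,0]
  ],
  "twist": [0,0,0,0,0,0,0,0,0,0],
  "gripper": [-0.3,-0.3,-0.3,-0.3,-0.3,-0.3,-0.3,-0.3,-0.3,-0.3]
}}

```text
time_s: 8.8
ee_pos: [0.5348, 0.422, 0.2412]
tool_rot: [[-0.935, 0.355, -0.002], [0.355, 0.935, -0.002], [0.001, -0.003, -1.0]]
contact_force: [0.1, -0.2, 0.3]
grip_width: 0.65
finger_force: 0.0
```

```bash
python3 - <<'E'
from h import *
c,r=find("top","wide_handle");print(r)
cv2.imwrite("pics/t3.png",cv2.cvtColor(cv2.resize(c["color"][120:315,0:220],None,fx=3,fy=3,interpolation=cv2.INTER_CUBIC),cv2.COLOR_RGB2BGR))
E
```

```text
[(0.9, array([0.4605, 0.2256, 0.1301])), (0.43, array([ 0.5627, -0.2827,  0.1256]))]
```

View pics/t3.png

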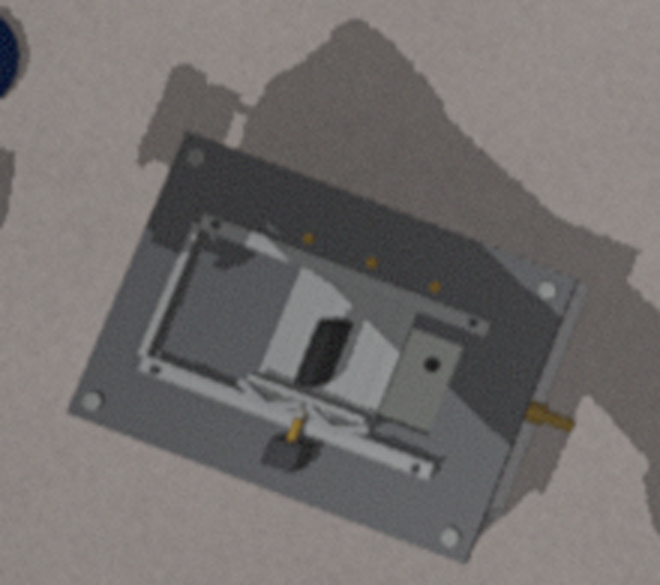

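The handle is now at (325,350) in the crop, in mid-track. The detent pin at (300,415) sits in the middle notch and the vent at (425,375) is partly uncovered. The network puts the handle 45 mm from where it started, so I'm handing in.

```bash
python3 -c "
from h import *
print(env.close_job())"
```

```text
the job is handed in; nothing more can be done
None
```

I slid the bar-handled shutter 45 mm into its middle stop, let go of it and handed in the job; the vent is half open, and I never touched the small shutter.

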